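Advance the cup feed slide by one turn of its hand wheel

ROBOT

A 6-joint arm with a two-finger parallel gripper is mounted at the origin on the work surface; the furniture and walls round the work are solid. World frame = base frame: x ahead of the robot, y to its left, z up, the work surface at z = 0. Lengths are in m, angles in degrees, forces in N, time in s.
With the tool pointing down it reaches from about 0.325 to 0.85 m from the base axis. Payload 15.5 kg.
Tool frame: the origin (TCP) lies midway between the tips of the shut fingers; the grasp point (between the pads) lies 19 mm behind it; y points along the fingers, x is the direction in which the jaws open and shut, and the axes are right-handed (so a half turn about y gives the same grasp; the last joint's range is limited). The gripper opens to 91 mm and grips with 3 to 60 N. Pads are 32 mm wide; open, the fingers measure 118 mm over their backs; the gripper's body (76 mm by 178 mm) begins 60 mm behind the grasp point.
Start: joints at [-78.065, 28.281, 77.091, -0, 74.628, -5.472], TCP at [0.187, -0.596, 0.214] pointing down, gripper open.
Joint ranges: [-166.48, 166.48], [-47.26, 123.95], [12.59, 153.08], [-70.14, 250.14], [6.76, 159.57], [-176.63, 176.63]. Speed limits (degrees/s): [108.29, 108.29, 147.25, 172.46, 172.46, 172.46].

INTERFACE

Orientations are given as a 3x3 rotation matrix whose columns are the frame's x, y, z axes.
In Python, from bench import ctrl gives the robot as it stands. The module is installed in compiled form; this text tells all that it offers. Calls block until the motion is done:
- ctrl.goto(position, orientation): joint-space move of the TCP to a pose.
- ctrl.move_l(position, vel=0.15, ori=None, contact_N=None): straight line of the TCP; ori=None keeps the orientation; vel is the mean speed in m/s. With contact_N (N) it stops when the force on the tool has changed by that much, and returns True; else False.
- ctrl.movej(angles): joint-space move.
- ctrl.command_gripper(opening): opening from 0.0 (shut) to 1.0 (fully open); the grip force is fixed at half the most; returns when the fingers have stopped.
- ctrl.sleep(seconds).
- ctrl.ik(position, orientation): joint angles nearest the present ones, or None.
- ctrl.read_camera(name): name is "side" or "top"; returns the picture (420x560x3 uint8, blue, green, red); there is no depth.
- ctrl.camera_params(name): a dict with "fx", "fy", "cx", "cy" (pixels), "pose" (4x4, takes a point from camera to world coordinates). Camera axes: x right, y up, looking along -z (the intrinsics and any distortion apply to the point x, -y, -z); pixel columns grow to the right and rows downward; lengths in m; the calibration is good to about 2 mm. A picture is of the moment at which its call begins. camera_params takes no time and is no camera call.
A pose or a line that the arm cannot do raises ctrl.MotionError and nothing moves.
- ctrl.sign_off(): hands the job in, once; it reports no verdict.
Readings, each from a call of its own:
- ctrl.current_t(): time.
- ctrl.current_q(): joint angles.
- ctrl.current_dq(): joint speeds.
- ctrl.current_effort(): joint torques, N m.
- ctrl.current_tool_pos(): TCP position.
- ctrl.current_eef_rot(): TCP orientation.
- ctrl.current_contact_force(): force on the tool from outside, world axes, zero at the start.
- ctrl.current_wrist_torque(): the same for the moment, N m.
- ctrl.current_grip_width(): opening from 0.0 (shut) to 1.0 (fully open).
Only numpy, scipy, OpenCV 4.12 (cv2) and the standard library are available. Lean on these libraries where they do the work, as an engineer would, in place of code of your own. Each camera call takes 0.05 s, during which the arm holds its last target.

TASK

Advance the cup feed slide by one step: with the fingertips, push the hand wheel round by its upright handle, clockwise as seen from above, through exactly one full turn, so that the handle stands beside the index pin again, then come away from it. Push the handle without squeezing or gripping it; do not touch the cup or the carriage that bears it, and leave the other things on the table where they are.

Things in the scene. Friction and masses are not known exactly. Their poses are not given: they have to be found in the camera images.
- feed_unit: Cup feed slide, fixed to the table: aluminium base plate 130 x 350 x 12 with a grey gear housing 84 x 84 (top at 74 above the table) under a horizontal steel hand wheel. Origin on the table under the wheel's axis; z up. The slide with the cup runs from the wheel along this frame's -y (base plate from y = +75 to -275); the index pin stands at +y. Nothing on the unit beside the wheel is higher than 102, except for the wheel's handle.
- wheel (a joint): Turn of the hand wheel about its vertical axis, rad. 0 at the start, with the handle at the index pin (in +y of feed_unit from the axis); grows clockwise seen from above; 6.283 is one turn. There is no stop or catch at one turn; friction of about 0.18 N m (3 N at the handle) holds it wherever it is left, and it does not coast. Geared to the carriage: 40 mm of travel away from the wheel per turn.
- wheel_axis (a point): Point on the wheel's axis, 114 above the table, at the top of the hub nut. The steel rim (radius 66 to its middle, bar 12 thick) and three spokes lie with their top at 108 or less above the table.
- handle: The upright handle on the wheel's rim at the end of one spoke: black, oval in section, 28 along the rim and 16 across it, 48 high. Origin at the centre of its foot, 66 from the wheel's axis and 106 above the table; z up, +x points along the rim the way the wheel is to be pushed, y outward from the axis. It does not spin on its foot.
- handle_top (a point): Centre of the handle's top, 154 above the table.
- handle_lead: The leading half of the handle (in +x of handle). Same origin and axes as handle. Fingers pressing on both halves at once count as a squeeze.
- handle_trail: The trailing half of the handle (in -x of handle), the one to push on. Same origin and axes as handle.
- index_mark (a point): Tip of the slim upright steel index pin on the unit, 88 from the wheel's axis, 102 above the table (just below the level of the rim's top): the handle stands beside it at the start and after each full turn.
- carriage: Grey carriage 112 x 100 on the slide, with a low white ring (110 across, 12 high) as a nest for one cup. Origin at its underside's centre, 23 above the table, 150 from the wheel's axis at the start, in -y of feed_unit; geared to the wheel.
- nest_floor (a point): Centre of the nest's floor on the carriage, 37 above the table.
- nest_cup: paste cup: round clear cup of orange-brown paste, 104 across the rim, 46 high; it stands loose in the carriage's nest, its rim 83 above the table. Origin at the centre of its underside. Not to be touched.
- thermometer: Slim pen thermometer lying beside the slide, 22 x 174 x 18, a bystander. Origin at the centre of its underside.
- stamp: Hand stamp standing upright, 26 x 45 x 74, a bystander. Origin at the centre of its underside.
- cup_nests: Stack of empty clear cups, 102 across, 69 high, a bystander at the left. Origin at the centre of its underside.
- far_cup: paste cup: round clear cup of orange-brown paste, 104 across the rim, 46 high; a bystander at the left. Origin at the centre of its underside.

How it is judged (in metres and radians):
On the way, in this order (a step that is already met when the one before it is completed fails the run):
1. pushed by its handle through the first part of the turn (value of joint wheel between 0.5 and 2.6 rad and contact force between the fingers and handle above 0.3 N).
2. pushed by its handle through the middle of the turn (value of joint wheel between 2.6 and 4.6 rad and contact force between the fingers and handle above 0.3 N).
3. pushed by its handle through the last part of the turn (value of joint wheel between 4.6 and 6.2 rad and contact force between the fingers and handle above 0.3 N).
At the end, for the whole second after the job is handed in: The wheel stands at rest one full turn clockwise from its start, within 0.12 rad (about 8 mm at the handle); the cup stands upright in the carriage's nest (within 15 mm of its centre); the bystanders are within 20 mm of where they stood (value of joint wheel between 6.1632 and 6.4032 rad and velocity of joint wheel between -0.05 and 0.05 rad/s and horizontal distance between nest_cup and nest_floor below 0.015 m and angle between nest_cup's own z axis and vertical below 0.15 rad and z of nest_cup in the frame of carriage below 0.022 m and distance of each of thermometer, stamp, cup_nests, far_cup from where it was at the start of the episode below 0.02 m); the robot touches nothing.
It fails at once if the handle was squeezed: fingers pressed on its leading and trailing halves at once (contact force between the fingers and handle_lead above 2 N and contact force between the fingers and handle_trail above 2 N).
It fails at once if the wheel was pushed more than 0.5 rad past one turn, or backward by more than 0.35 rad from its start (value of joint wheel above 6.7832 rad or value of joint wheel below -0.35 rad).
It fails at once if the cup or its carriage was touched (contact force between any of the fingers, the arm and nest_cup above 1 N or contact force between any of the fingers, the arm and carriage above 1 N).
It fails at once if the cup left its nest or tipped (not (horizontal distance between nest_cup and nest_floor below 0.015 m and angle between nest_cup's own z axis and vertical below 0.15 rad and z of nest_cup in the frame of carriage below 0.022 m)).
It fails at once if a bystander was moved by more than 20 mm (distance of any of thermometer, stamp, cup_nests, far_cup from where it was at the start of the episode above 0.02 m).
It also fails if it takes over 69 s, if anything falls off the work surface, if the arm or the gripper's body presses on something with over 40 N, if the wrist force passes 120 N, or if a joint passes its speed limit or range.

## Working session

There is one attempt and no reset: what is moved stays moved. The work goes in short steps, each a Python script; the robot and the scene stay as the last script left them, time stands still between calls to the robot, and variables do not carry over. Pictures are saved under pics/ and viewed, and the job is handed in when it is done.

```bash
mkdir -p pics; ls
python3 - <<'E'
from bench import ctrl
import cv2, numpy as np
np.set_printoptions(precision=4,suppress=True)
for n in("side","top"):
    cv2.imwrite(f"pics/{n}0.png",ctrl.read_camera(n)); p=ctrl.camera_params(n); print(n,p)
print(ctrl.current_t(),ctrl.current_tool_pos(),ctrl.current_eef_rot(),ctrl.current_grip_width())
E
```

```text
pics
side {'fx': 503.5265250317602, 'fy': 503.5265250317602, 'cx': 280.3307457141343, 'cy': 203.35716892893012, 'pose': array([[ 0.3677,  0.597 , -0.713 , -0.7939],
       [-0.9299,  0.2414, -0.2775, -0.4883],
       [ 0.0064,  0.7651,  0.6439,  1.2666],
       [ 0.    ,  0.    ,  0.    ,  1.    ]])}
top {'fx': 395.9117010507997, 'fy': 395.9117010507997, 'cx': 283.6836675722028, 'cy': 209.09886684683494, 'pose': array([[-0.0252,  0.9911, -0.1306,  0.3369],
       [-0.9996, -0.0263, -0.007 ,  0.0071],
       [-0.0104,  0.1304,  0.9914,  1.3117],
       [ 0.    ,  0.    ,  0.    ,  1.    ]])}
0.1 [ 0.1869 -0.596   0.2134] [[ 0.2991 -0.0002  0.9542]
 [-0.9542  0.0011  0.2991]
 [-0.0011 -1.      0.0001]] 1.0025663883620632
```

View pics/side0.png

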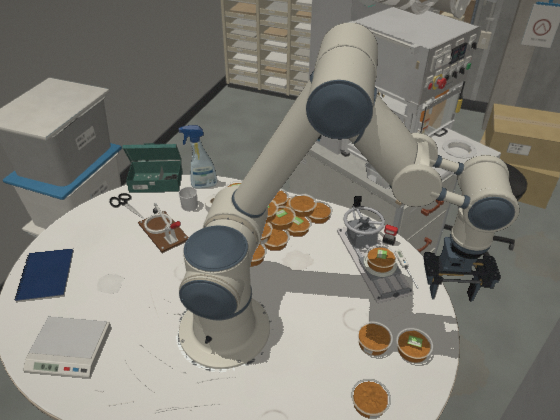

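View pics/top0.png

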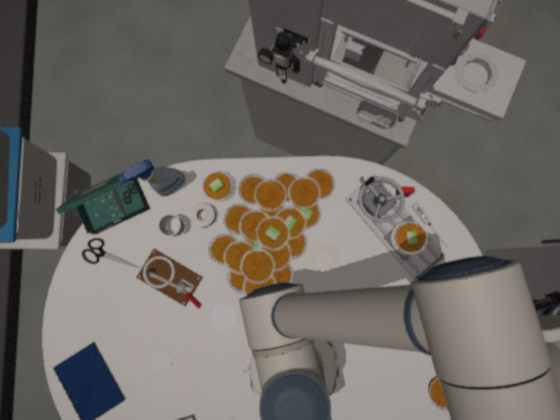

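Run:
```python
import cv2
a=cv2.imread("pics/side0.png")[185:310,320:430]; cv2.imwrite("pics/s0c.png",cv2.resize(a,None,fx=4.8,fy=4.8,interpolation=cv2.INTER_CUBIC))
a=cv2.imread("pics/top0.png")[165:285,340:450]; cv2.imwrite("pics/t0c.png",cv2.resize(a,None,fx=5,fy=5,interpolation=cv2.INTER_CUBIC))
```

```text
(no output)
```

View pics/s0c.png

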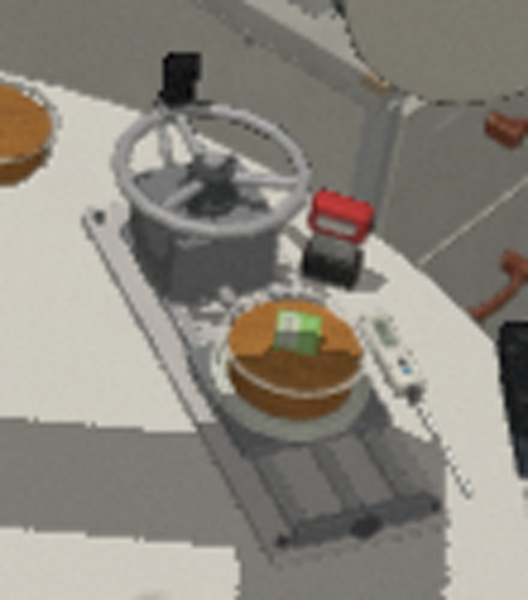

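View pics/t0c.png

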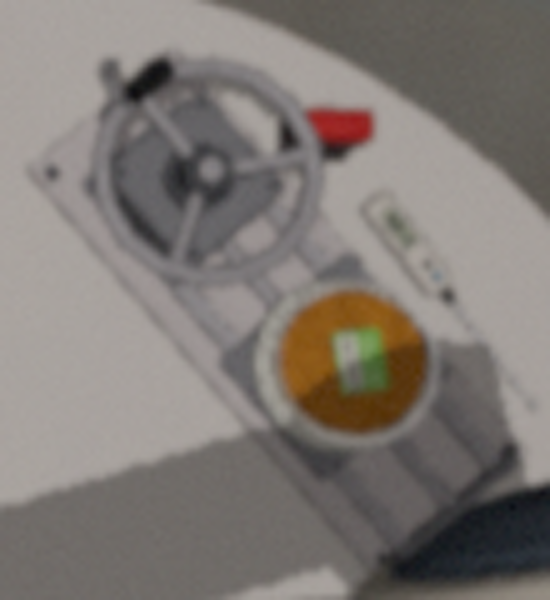

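```bash
cat > h.py <<'E'
import numpy as np, cv2
from bench import ctrl
np.set_printoptions(precision=4,suppress=True)
P={n:ctrl.camera_params(n) for n in("side","top")}
def proj(n,X):
    p=P[n];T=np.linalg.inv(p['pose']);c=T[:3,:3]@np.asarray(X,float)+T[:3,3]
    return np.array([p['fx']*c[0]/-c[2]+p['cx'],p['fy']*-c[1]/-c[2]+p['cy']])
def atz(n,u,v,z):
    p=P[n];d=p['pose'][:3,:3]@np.array([(u-p['cx'])/p['fx'],-(v-p['cy'])/p['fy'],-1]);o=p['pose'][:3,3]
    return o+d*(z-o[2])/d[2]
def tc(x,y): return (x+.5)/5-.5+340,(y+.5)/5-.5+165
def sc(x,y): return (x+.5)/4.8-.5+320,(y+.5)/4.8-.5+185
E
python3 - <<'E'
from h import *
print("hub top",atz('top',*tc(211,169),.114),"side",atz('side',*sc(212,165),.114))
# rim centre by 4 extremes at z .102
for n,f,pts in(('top',tc,[(95,173),(323,160),(215,58),(205,287)]),('side',sc,[(113,158),(311,180),(212,100),(215,238)])):
    print(n,[atz(n,*f(*q),.103) for q in pts])
# handle, pin
print("handle top",atz('top',*tc(152,77),.154),"side",atz('side',*sc(182,62),.154))
print("pin",atz('top',*tc(110,68),.102))
print("plate corner",atz('top',*tc(37,170),.012), atz('side',*sc(86,215),.012))
print("plate far corners",atz('side',*sc(272,560),.012), atz('side',*sc(440,500),.012))
print("stamp",atz('side',*sc(345,205),.074),atz('top',*tc(343,124),.074))
E
```

```text
hub top [ 0.5198 -0.2849  0.114 ] side [ 0.5124 -0.2879  0.114 ]
top [array([ 0.5209, -0.2161,  0.103 ]), array([ 0.5252, -0.3567,  0.103 ]), array([ 0.5911, -0.294 ,  0.103 ]), array([ 0.4486, -0.2797,  0.103 ])]
side [array([ 0.5054, -0.2175,  0.103 ]), array([ 0.5358, -0.356 ,  0.103 ]), array([ 0.5958, -0.2679,  0.103 ]), array([ 0.4511, -0.307 ,  0.103 ])]
handle top [ 0.5699 -0.2433  0.154 ] side [ 0.5684 -0.2467  0.154 ]
pin [ 0.5867 -0.2289  0.102 ]
plate corner [ 0.5377 -0.1946  0.012 ] [ 0.5364 -0.1954  0.012 ]
plate far corners [ 0.2635 -0.4037  0.012 ] [ 0.3557 -0.4969  0.012 ]
stamp [ 0.5514 -0.3816  0.074 ] [ 0.5524 -0.3796  0.074 ]
```

```bash
cat >> h.py <<'E'
A=np.array([.5208,-.2865]); TH0=np.radians(40.7); Z=.120
def pose(w,face,gap=0.,z=Z,dr=0.,tilt=0.):
    """TCP pose for wheel angle w (rad); face=-1 pushes with tool -z side, +1 with +z side; gap behind handle (m)"""
    th=TH0-w; r=np.array([np.cos(th),np.sin(th)]); t=np.array([np.sin(th),-np.cos(th)])
    p=A+(.066+dr)*r-(.030+gap)*t; zz=face*t
    R=np.array([[zz[1],0,zz[0]],[-zz[0],0,zz[1]],[0,-1,0]],float)
    return np.array([p[0],p[1],z]),R
E
python3 - <<'E'
from h import *
for f,ws in((-1,np.linspace(-.2,3.2,8)),(1,np.linspace(3.0,6.4,8))):
    for w in ws:
        p,R=pose(w,f,0.02); print(f,round(w,2),p,ctrl.ik(p,R), ctrl.ik(p+[0,0,.08],R) is not None)
E
```

```text
-1 -0.2 [ 0.5218 -0.2037  0.12  ] [-27.4328  29.4477  92.5411  -0.      58.0112 -79.592 ] True
-1 0.29 [ 0.5603 -0.2137  0.12  ] [-26.5835  32.1408  86.8173  -0.      61.0419 -50.9133] True
-1 0.77 [ 0.5897 -0.2406  0.12  ] [-27.5658  34.7486  81.2179  -0.      64.0336 -24.0661] True
-1 1.26 [ 0.6032 -0.2781  0.12  ] [-29.9013  36.7178  76.9562  -0.      66.326    1.4277] True
-1 1.74 [ 0.5976 -0.3175  0.12  ] [-33.0381  37.6389  74.9537  -0.      67.4074  26.1202] True
-1 2.23 [ 0.5742 -0.3498  0.12  ] [-36.4339  37.3171  75.6539  -0.      67.029   50.5538] True
-1 2.71 [ 0.5385 -0.3674  0.12  ] [-39.5505  35.8209  78.9007  -0.      65.2785  75.2666] True
-1 3.2 [ 0.4987 -0.3663  0.12  ] [-41.8259  33.4635  83.9837  -0.      62.5528 100.8206] True
1 3.0 [ 0.515  -0.3691  0.12  ] [-41.0283  34.5101  81.732   -0.      63.7579 -89.841 ] True
1 3.49 [ 0.4771 -0.3568  0.12  ] [-42.535   31.8674  87.4012  -0.      60.7314 -63.5183] True
1 3.97 [ 0.4493 -0.3283  0.12  ] [-42.3012  29.1995  93.0652  -0.      57.7353 -35.4551] True
1 4.46 [ 0.4381 -0.2901  0.12  ] [-40.0238  27.1355  97.4006  -0.      55.4639  -5.3483] True
1 4.94 [ 0.446 -0.251  0.12 ] [-36.0626  26.2394  99.2687  -0.      54.492   26.4422] True
1 5.43 [ 0.4712 -0.2202  0.12  ] [-31.6292  26.7862  98.1297  -0.      55.084   58.705 ] True
1 5.91 [ 0.5079 -0.2047  0.12  ] [-28.2022  28.6058  94.3168  -0.      57.0774  89.9614] True
1 6.4 [ 0.5475 -0.2081  0.12  ] [-26.6529  31.1828  88.8606  -0.      59.9566 119.3401] True
```

Run:
```python
from h import *
ctrl.command_gripper(0.0)
p,R=pose(0,-1,.018,z=.215); ctrl.goto(p,R)
print(ctrl.current_t(),ctrl.current_grip_width(),ctrl.current_tool_pos())
p[2]=Z; f0=ctrl.current_contact_force(); ctrl.move_l(p,vel=.1,contact_N=6); print(ctrl.current_tool_pos(),ctrl.current_contact_force()-f0,ctrl.current_t())
for n,c in(("side",(slice(185,310),slice(320,430))),("top",(slice(165,285),slice(340,450)))):
    cv2.imwrite(f"pics/{n}1.png",cv2.resize(ctrl.read_camera(n)[c],None,fx=4.8,fy=4.8,interpolation=cv2.INTER_CUBIC))
```

```text
3.3667 0.004234206995203925 [ 0.5393 -0.2079  0.215 ]
[ 0.5399 -0.2073  0.1205] [-0.1068 -0.4335 -0.6112] 4.4667
```

View pics/side1.png

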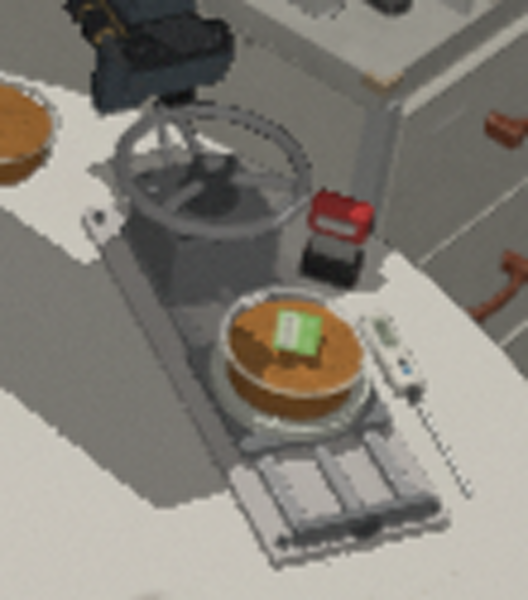

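View pics/top1.png

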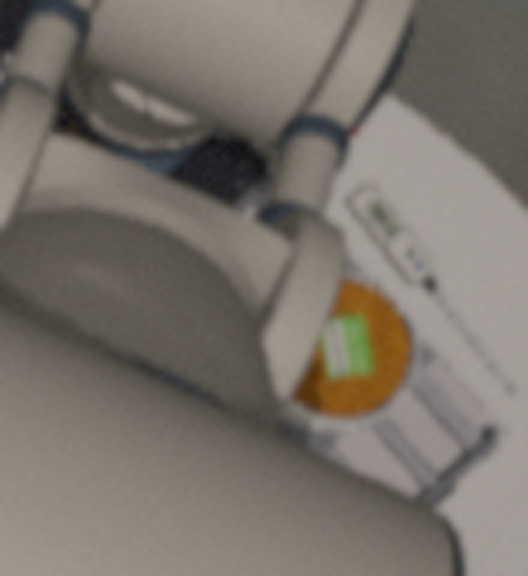

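Fingers are down behind the handle (hidden by the gripper at side-crop (165,60)) and touched nothing on the way down. The wheel still stands as it did at the start. Next I close in until contact, then push a first short piece.

Run:
```python
from h import *
f0=ctrl.current_contact_force()
p,R=pose(0,-1,-.006)
hit=ctrl.move_l(p,vel=.025,ori=R,contact_N=1.8)
q=ctrl.current_tool_pos(); t=np.array([np.sin(TH0),-np.cos(TH0)])
p0,_=pose(0,-1,0)
print(hit,"gap at contact mm",-1000*(q-p0)[:2]@t, ctrl.current_contact_force()-f0,ctrl.current_t())
for w in np.arange(1,4)*np.radians(12):
    p,R=pose(w,-1); ctrl.move_l(p,vel=.04,ori=R)
    th=TH0-w; tt=np.array([np.sin(th),-np.cos(th)]); rr=np.array([np.cos(th),np.sin(th)]);F=(ctrl.current_contact_force()-f0)
    print(round(w,2),"Ft",F[:2]@tt,"Fr",F[:2]@rr,F[2],ctrl.current_tool_pos()-p)
print(ctrl.current_t())
for n,c in(("side",(slice(185,310),slice(320,430))),):
    cv2.imwrite(f"pics/{n}2.png",cv2.resize(ctrl.read_camera(n)[c],None,fx=4.8,fy=4.8,interpolation=cv2.INTER_CUBIC))
```

```text
True gap at contact mm -1.7724079406607987 [-0.2643  0.4559 -0.4113] 5.3167
0.21 Ft -0.19101516269516972 Fr -1.2911741722239216 0.33659154875208863 [-0.0002  0.0001 -0.0002]
0.42 Ft -0.42647362193343386 Fr -0.634206445861249 -0.2026230412322254 [-0.0001  0.0001  0.    ]
0.63 Ft -0.8008141523841581 Fr 0.16625125937680174 0.6965607886768603 [0.     0.0001 0.0001]
6.8667
```

View pics/side2.png

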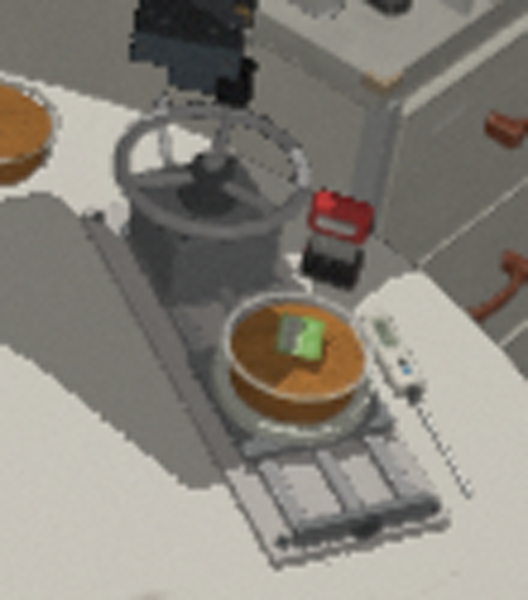

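The handle has moved to side-crop (237,80), with the gripper behind it at (195,50), and the carriage has begun to move. I'll push on to about the half turn.

```bash
cat >> h.py <<'E'
CROP={"side":(slice(185,310),slice(320,430)),"top":(slice(165,285),slice(340,450))}
def snap(n,k): cv2.imwrite(f"pics/{n}{k}.png",cv2.resize(ctrl.read_camera(n)[CROP[n]],None,fx=4.8,fy=4.8,interpolation=cv2.INTER_CUBIC))
def push(w0,w1,face,vel=.045,step=12):
    n=int(np.ceil((w1-w0)/np.radians(step)))
    for w in np.linspace(w0,w1,n+1)[1:]:
        p,R=pose(w,face); ctrl.move_l(p,vel=vel,ori=R); F=ctrl.current_contact_force()
        th=TH0-w; tt=np.array([np.sin(th),-np.cos(th)])
        print(round(w,2),"Ft %.2f |F| %.2f err %.1fmm t %.2f"%(F[:2]@tt,np.linalg.norm(F),1e3*np.linalg.norm(ctrl.current_tool_pos()-p),ctrl.current_t()))
        if np.linalg.norm(F)>20: print("STOP"); break
E
python3 - <<'E'
from h import *
push(np.radians(36),3.1,-1)
snap("side",3);snap("top",3)
E
```

```text
0.83 Ft 0.28 |F| 0.55 err 0.1mm t 7.40
1.04 Ft 0.53 |F| 1.35 err 0.1mm t 7.88
1.25 Ft 0.46 |F| 1.04 err 0.1mm t 8.37
1.45 Ft 0.17 |F| 0.47 err 0.2mm t 8.85
1.66 Ft 0.20 |F| 0.35 err 0.2mm t 9.33
1.86 Ft -0.43 |F| 0.61 err 0.2mm t 9.82
2.07 Ft -0.10 |F| 0.60 err 0.2mm t 10.30
2.28 Ft 0.08 |F| 0.33 err 0.2mm t 10.78
2.48 Ft 0.30 |F| 0.98 err 0.2mm t 11.27
2.69 Ft -0.18 |F| 0.43 err 0.1mm t 11.75
2.89 Ft -0.18 |F| 0.94 err 0.2mm t 12.23
3.1 Ft -0.63 |F| 1.06 err 0.2mm t 12.72
```

View pics/side3.png

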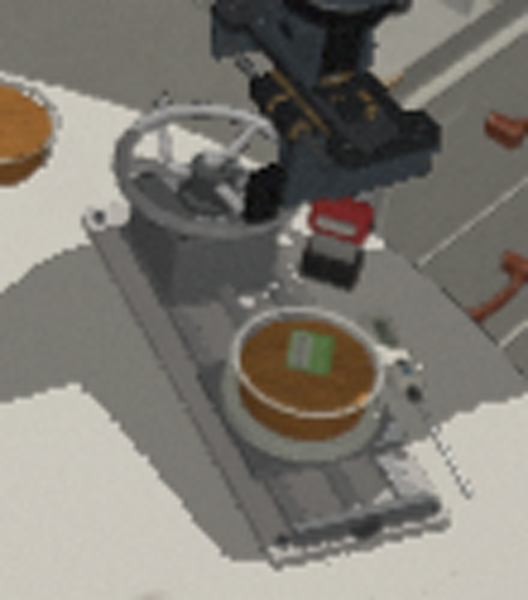

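View pics/top3.png

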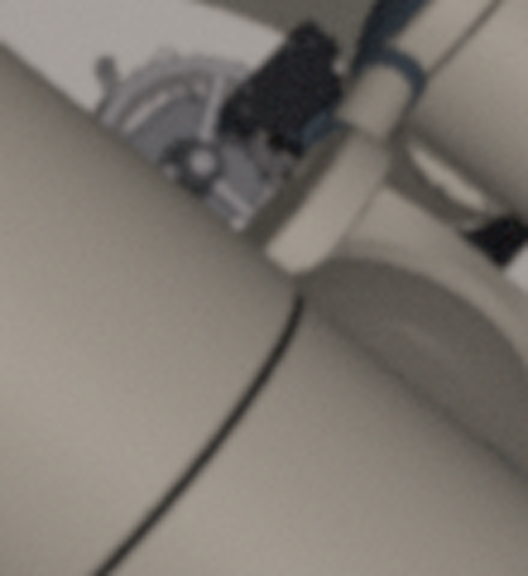

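Run:
```python
from h import *
for w in(2.9,3.07,3.2):
    th=TH0-w; b=[*(A+.066*np.array([np.cos(th),np.sin(th)])),.154]; u=proj('side',b); print(w,(u-[320,185]+.5)*4.8-.5)
p,R=pose(3.1,-1,.02); ctrl.move_l(p,vel=.08,ori=R)
p[2]=.2; ctrl.move_l(p,vel=.12)
p,R=pose(3.07,1,.018,z=.2); ctrl.goto(p,R); print(ctrl.current_t())
p[2]=Z; print(ctrl.move_l(p,vel=.1,contact_N=6),ctrl.current_tool_pos()-p,ctrl.current_t())
snap("side",4)
```

```text
2.9 [281.7615 167.5992]
3.07 [268.5517 172.6564]
3.2 [257.4056 175.3905]
16.8167
False [ 0.0003 -0.0002  0.0006] 17.7667
```

View pics/side4.png

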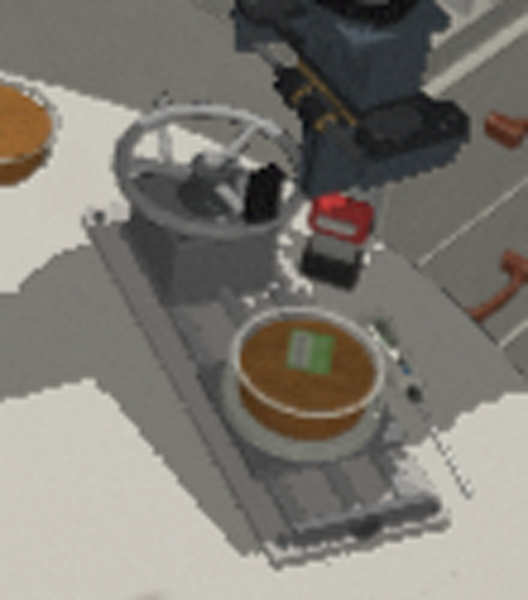

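The handle top is at side-crop (266,170), which matches a wheel angle of about 3.07. The fingers are clear behind it, with the other side facing. Now the second half, stopping short of the full turn to check.

Run:
```python
from h import *
p,R=pose(3.05,1,.004); ctrl.move_l(p,vel=.04,ori=R)
push(3.05,6.1,1)
snap("side",5);snap("top",5)
```

```text
3.25 Ft 0.03 |F| 0.88 err 0.2mm t 18.84
3.46 Ft 0.02 |F| 0.32 err 0.2mm t 19.32
3.66 Ft -1.14 |F| 1.26 err 0.3mm t 19.79
3.86 Ft -1.05 |F| 1.07 err 0.3mm t 20.27
4.07 Ft 0.66 |F| 0.94 err 0.3mm t 20.74
4.27 Ft -1.07 |F| 1.17 err 0.3mm t 21.22
4.47 Ft 0.30 |F| 1.50 err 0.3mm t 21.69
4.68 Ft -0.34 |F| 0.83 err 0.3mm t 22.17
4.88 Ft -0.26 |F| 0.74 err 0.3mm t 22.64
5.08 Ft 0.94 |F| 1.02 err 0.2mm t 23.12
5.29 Ft -0.30 |F| 0.36 err 0.2mm t 23.59
5.49 Ft -0.51 |F| 0.53 err 0.2mm t 24.07
5.69 Ft -0.19 |F| 0.60 err 0.2mm t 24.54
5.9 Ft 0.14 |F| 0.62 err 0.2mm t 25.02
6.1 Ft 0.24 |F| 0.85 err 0.2mm t 25.49
```

View pics/side5.png

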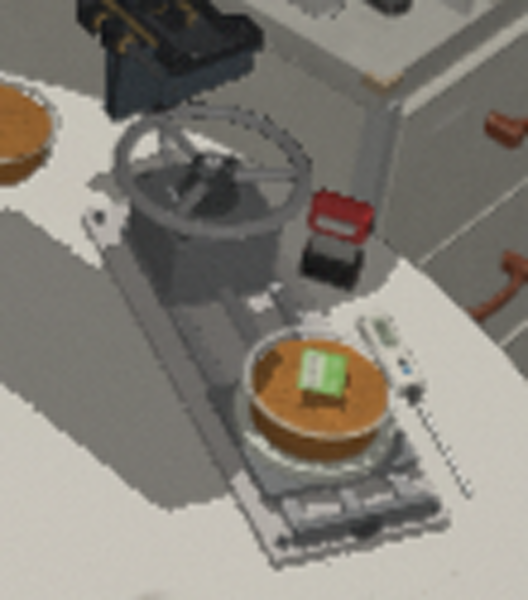

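View pics/top5.png

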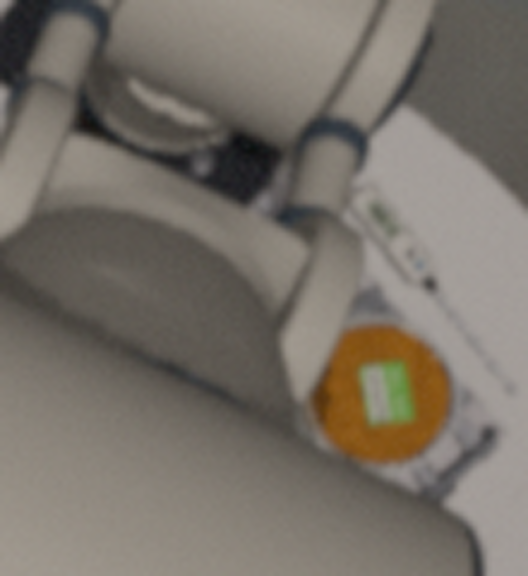

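Run:
```python
from h import *
push(6.1,6.295,1,vel=.025,step=6)
w=6.295
p,R=pose(w,1,.025); ctrl.move_l(p,vel=.06,ori=R)
p[2]=.26; ctrl.move_l(p,vel=.12)
ctrl.goto([.187,-.596,.26],ctrl.current_eef_rot()) if ctrl.ik([.187,-.596,.26],ctrl.current_eef_rot()) is not None else ctrl.movej([-78,28.3,77.1,0,74.6,60])
print(ctrl.current_t())
for n in("side","top"):
    im=ctrl.read_camera(n); cv2.imwrite(f"pics/{n}6full.png",im); s=4.8 if n=="side" else 5
    cv2.imwrite(f"pics/{n}6.png",cv2.resize(im[CROP[n]],None,fx=s,fy=s,interpolation=cv2.INTER_CUBIC))
```

```text
6.2 Ft -0.67 |F| 0.73 err 0.1mm t 26.02
6.3 Ft -1.16 |F| 1.17 err 0.1mm t 26.46
30.25
```

View pics/side6.png

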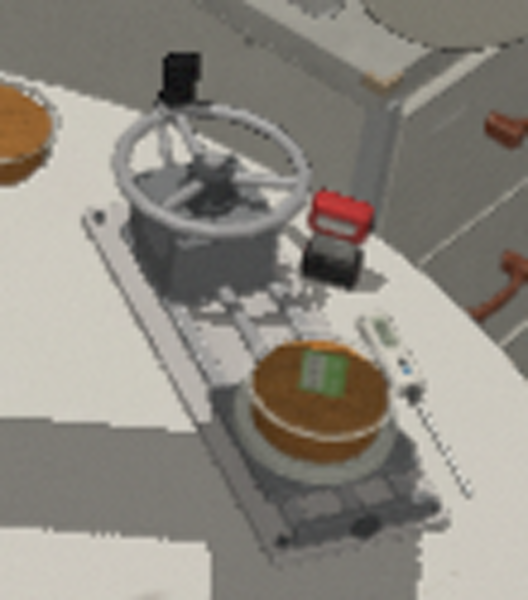

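View pics/top6.png

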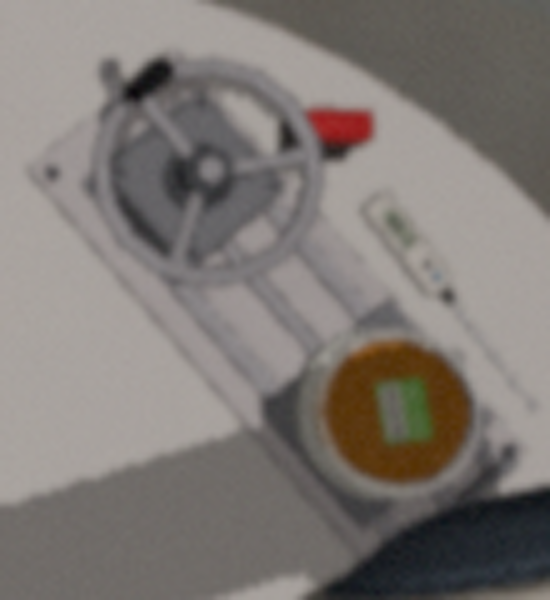

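Run:
```python
import cv2,numpy as np
for n,(r0,r1,c0,c1) in(("side",(190,206,350,368)),("top",(172,188,360,380))):
    for f in(f"pics/{n}0.png",f"pics/{n}6full.png"):
        g=cv2.cvtColor(cv2.imread(f),cv2.COLOR_BGR2GRAY)[r0:r1,c0:c1].astype(float); w=np.clip(70-g,0,None); y,x=np.indices(g.shape)
        print(n,f,(w*x).sum()/w.sum()+c0,(w*y).sum()/w.sum()+r0)
from h import *
print(ctrl.current_t(),ctrl.current_contact_force(),ctrl.current_tool_pos())
for w in(0,.1):
    th=TH0-w; print(w,*[proj(n,[*(A+.066*np.array([np.cos(th),np.sin(th)])),.13]) for n in("side","top")])
```

```text
side pics/side0.png 356.91982732038235 200.5618254702436
side pics/side6full.png 356.88213399503724 200.61600496277916
top pics/top0.png 369.2888157894737 180.82894736842104
top pics/top6full.png 369.16905071521455 180.92457737321197
30.35 [ 0.3625 -0.4804 -0.3425] [ 0.1879 -0.5956  0.26  ]
0 [356.1008 202.1645] [368.3921 181.2921]
0.1 [357.8366 201.8368] [370.041 179.936]
```

View pics/side6full.png

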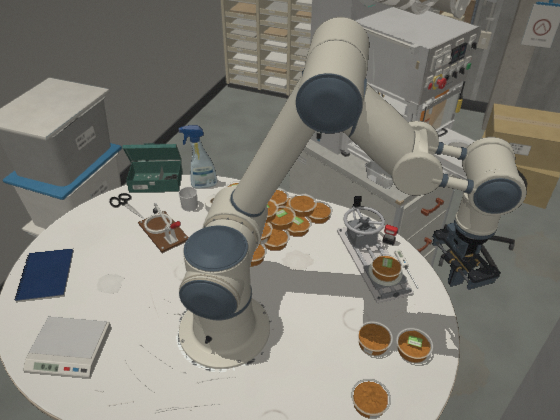

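The handle is back beside the pin: its dark blob is within 0.15 px of the start picture in both cameras, about 0.01 rad. The cup sits in its nest one step further on, the other items look unmoved, and the arm is clear. I'm handing in.

Run:
```python
from bench import ctrl
ctrl.sign_off(); print(ctrl.current_t())
```

```text
the job is handed in; nothing more can be done
the job is handed in; nothing more can be done
```

I pushed the wheel one full turn clockwise with the shut fingers. They pressed only on the handle's trailing side, and I came off once at the half turn to bring the other finger side round. Then I backed off, lifted away and handed in at about 30 s.

- **Wheel:** in both cameras the handle is within 0.15 px of its start picture, an error of about 0.01 rad against the 0.12 allowed.
- **Cup and bystanders:** the cup looks upright in its nest, and the carriage has visibly moved along the slide. The stamp and thermometer look unmoved by eye. I did not check the stack of cups or the far cup separately, but the arm never went near the left side.
- **Force readings:** the ones I took stayed within about 1.5 N, the same as the sensor's noise. They cannot confirm the push on the handle; that rests on the pictures of it moving with the fingers.

No check failed or disagreed.

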